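# Roll the full-length pipe offcuts up to the top seats

## Task

On the desk is a sloped three-lane rack with a pipe offcut lying at the low end of each lane. With your fingertips, gently push the two longer offcuts up their lanes, one after the other, until each drops over the crest into the seat against the top stop and cannot roll back; leave the short offcut waiting at the low end of its lane. Nothing is picked up: the offcuts only roll along the lanes, and the other things on the desk stay where they are.

Things in the scene. Friction and masses are not known exactly. Their poses are not given: they have to be found in the camera images.
- rack: Metal three-lane rack fixed to desk, 250 (x) by 200 mm (y). Origin on the desk under its middle; x uphill along the lanes (within 0.45 rad of the robot's x), y across, z up. Lane middles at y = -64, 0, 64 mm; lanes 56 mm wide, dividers 8 mm thick, 12 mm above the floor. The lane floor climbs at 0.14 rad from x = -110, z = 30 mm to the crest at x = 48, z = 52 mm, then steps down 7 mm into the seats.
- lanes: Sloped ply floor of the rack. Origin on the floor surface at the low lip's inner face, middle lane; x up the slope (160 mm to the crest), y across, z square off the floor: an offcut in a lane has its centre at z = 30 mm. The lip spans x = -6 to 0 mm and stands 14 mm above the floor, so an offcut resting on it can be pushed from behind, above the lip. Short of the crest an offcut rolls back when let go.
- seat (a point): Centre of an offcut at rest in the middle lane's seat (other lanes: 64 mm to each side), 70 mm uphill of the rack's middle, 74 mm above the desk. The seat falls 0.05 rad to the top stop, an upright plate with its face 30 mm beyond this point and its top 82 mm above the desk. An offcut whose centre is pushed past the crest drops in by itself and comes to rest against the stop.
- long_a: One of the two longer offcuts. Stainless pipe offcut with flat grey end plugs: cylinder 60 mm in diameter, 48 mm long, about 200 g, lying across a lane, free to roll. Origin at its centre, y along the cylinder (x and z turn as it rolls). Starts at the low end of any one lane, 30 mm above the floor and 25 mm uphill of the lip.
- long_b: The other of the two longer offcuts, the same in all ways. Stainless pipe offcut with flat grey end plugs: cylinder 60 mm in diameter, 48 mm long, about 200 g, lying across a lane, free to roll. Origin at its centre, y along the cylinder (x and z turn as it rolls). Starts at the low end of any one lane, 30 mm above the floor and 25 mm uphill of the lip.
- short: The short offcut, to be left alone. Stainless pipe offcut with flat grey end plugs: cylinder 60 mm in diameter, 28 mm long, about 120 g, lying across a lane, free to roll. Origin at its centre, y along the cylinder (x and z turn as it rolls). Starts at the low end of any one lane, 30 mm above the floor and 25 mm uphill of the lip.
- tape: Bystander: roll of yellow tape lying flat, 110 mm across, 48 mm high; origin under its centre.
- stapler: Bystander: blue desk stapler, 130 x 34 x 55 mm; origin under its middle.
- marker: Bystander: black marker pen lying beside the rack, 120 x 13 x 13 mm; origin under its middle.
- staple_box: Bystander: small blue box of staples, 90 x 45 x 22 mm; origin under its middle.
- mug: Bystander: white mug, 82 mm across, 95 mm high; origin under its middle.
- reducer: Bystander: stainless pipe reducer standing upright, 60 mm across at the foot, 65 mm high; origin under its middle.
- nut: Bystander: dark steel plug beside the rack, 42 mm across, 24 mm high; origin under its middle.

How it is judged:
At the end, for the whole second after the job is handed in: Both longer offcuts at rest in the top seats (centre 62-79 mm uphill of the rack's middle, 68-81 mm above the desk, across the lane within 0.2 rad, below 20 mm/s); the short one within 12 mm of its start at the low end; bystanders within 30 mm of theirs (x of long_a in the frame of rack between 0.062 and 0.079 m and z of long_a in the frame of rack between 0.068 and 0.081 m and angle between the y axis of each of long_a, long_b and the y axis of rack, either way round below 0.2 rad and linear speed of each of long_a, long_b, short below 0.02 m/s and x of long_b in the frame of rack between 0.062 and 0.079 m and z of long_b in the frame of rack between 0.068 and 0.081 m and distance of short from where it was at the start of the episode below 0.012 m and distance of each of tape, stapler, marker, staple_box, mug, reducer, nut from where it was at the start of the episode below 0.03 m); the robot touches nothing.
It fails at once if an offcut is lifted off its lane by more than 12 mm (picked up or carried) (z of any of long_a, long_b, short in the frame of lanes above 0.042 m).
It fails at once if a longer offcut is flung (faster than 0.7 m/s) (linear speed of any of long_a, long_b above 0.7 m/s).
It fails at once if the short offcut is pushed more than 25 mm from its place (distance of short from where it was at the start of the episode above 0.025 m).
It fails at once if another thing on the desk is moved by more than 30 mm (distance of any of tape, stapler, marker, staple_box, mug, reducer, nut from where it was at the start of the episode above 0.03 m).
It also fails if it takes over 54 s, if anything falls off the work surface, if the arm or the gripper's body presses on something with over 40 N, if the wrist force passes 120 N, or if a joint passes its speed limit or range.

## Robot

A 6-joint arm with a two-finger parallel gripper is mounted at the origin on the work surface. World frame = base frame: x ahead of the robot, y to its left, z up, the work surface at z = 0. Lengths are in m, angles in rad, forces in N, time in s.
With the tool pointing down it reaches from about 0.325 to 0.9 m from the base axis. Payload 6.1 kg.
Tool frame: the origin (TCP) lies on the mounting face of the last link; the fingertips stand 173 mm ahead of it and the grasp point (between the pads) lies 155 mm ahead of it; z points along the fingers, y is the line along which they close (so a half turn about z gives the same grasp; the last joint's range is limited). The gripper opens to 85 mm and grips with 20 to 120 N. Pads are 22 mm wide; open, the fingers measure 114 mm over their backs; the gripper's body (76 mm by 85 mm) begins 54 mm behind the grasp point. The pads swing forward as they close: fully open they stand 13 mm farther back than shut.
Start: joints at [0.995, 0.22, 1.526, -0, 1.395, -0.126], TCP at [0.272, 0.563, 0.405] pointing down, gripper open.
Joint ranges: [-2.98, 2.98], [-0.91, 2.08], [0.09, 2.57], [-1.24, 4.39], [0.2, 2.65], [-2.68, 2.68]. Speed limits (rad/s): [2.57, 2.57, 3.01, 3.14, 3.14, 3.14].

## Interface

Orientations are given as a 3x3 rotation matrix whose columns are the frame's x, y, z axes.
In Python, from rig import get_state, grab_frame, calibration, job_done gives the robot as it stands.
- The arm moves only by the tool jog_arm, never from a script. Its argument "rows" is one flat list of numbers, 7 for each row, row after row: the turn, a rotation vector about the tool's x, y, z in degrees, then the shift along the tool's x, y, z in m, then the gripper command: -1 is shut, 1 is fully open, values between are in proportion. A call has 1 to 20 rows; each row shifts and turns the commanded pose from where the row before left it, along the tool's axes as they then stand; what a row does not reach is not made up. A row lasts 1/8 s, in which the tool goes at most 62.5 mm and 10.7 degrees, less where a joint would pass 70% of its speed; a pose out of reach is approached as far as the arm can. A call is refused whole if a number of a shift passes 0.0625 or a number of a turn 10.7, either way. A call with a gripper value outside its range is refused whole. The fingers move at their own pace and stop on an object; the grip force is fixed at half the most. Time passes only in rows, so rows that do not move let the fingers close. It gives the time, the measured TCP pose, the force, the opening and the grip force at its end, in the units of the state.
- get_state(): the state, without advancing time (a new reading comes with each control period).
- grab_frame(name): name is "scene" or "side" or "wrist"; returns the picture (400x640x3 uint8, blue, green, red); there is no depth.
- calibration(name): a dict with "mtx" (3x3 intrinsics, pixels), "k1" (the pictures are not rectified: a ray, as slopes to the right and down, at radius r is drawn at 1 + k1 r^2 times it, then the intrinsics apply), "T" (4x4, takes a point from camera to world coordinates); the wrist camera has in their place "T_tool_cam" (4x4, takes a point from camera to tool coordinates, whose origin is the TCP and whose axes are the flange's). Camera axes: x right, y down, z forward; pixel columns grow to the right and rows downward; lengths in m; the calibration is good to about 2 mm. A picture is of the moment at which its call begins: read the wrist's pose just before it. calibration takes no time and is no camera call.
- job_done(): hands the job in; it is judged then, once.
The state is a dict: "clock": time; "joint_pos": joint angles; "joint_velocities": joint speeds; "joint_torque": joint torques, N m; "tcp_pos": TCP position; "tcp_rot": TCP orientation; "contact_force": force on the tool from outside, world axes, zero at the start; "ft_torque": the same for the moment, N m; "width": opening from 0.0 (shut) to 1.0 (fully open); "finger_force": force on a finger pad.
Only numpy, scipy, OpenCV 4.12 (cv2) and the standard library are available. Lean on these libraries where they do the work, as an engineer would, in place of code of your own. Each camera call takes 0.05 s, during which the arm holds its last target. There are 200 camera calls.

## Working session

There is one attempt and no reset: what is moved stays moved. The work goes in short steps, Python scripts to look and compute and a tool call to move; the robot and the scene stay as the last step left them, time stands still between calls to the robot, and variables do not carry over. Pictures are saved under pics/ and viewed, at most 10 in all, crops included, and the job is handed in when it is done.

Besides the shell and the picture viewer there is one more tool, called after ">>>" in YAML: its name, and indented under it one key for each argument. jog_arm: Moves the arm, as the interface text tells. Its arguments: {"type":"object","properties":{"rows":{"type":"array"}},"required":["rows"]}

```bash
mkdir -p pics; python3 - <<'E'
from rig import *
import cv2,numpy as np
a=grab_frame("scene");b=grab_frame("side")
cv2.imwrite("pics/scene.png",a);cv2.imwrite("pics/side.png",b)
s=get_state();print(s["clock"],s["tcp_pos"],s["tcp_rot"])
np.set_printoptions(precision=3,suppress=True)
for n in("scene","side","wrist"):print(calibration(n))
E
```

```text
0.1 [0.2716154 0.562629  0.4036996] [[-9.00534463e-01  4.34783588e-01 -9.55467765e-04]
 [ 4.34784584e-01  9.00533270e-01 -1.48177076e-03]
 [ 2.16180905e-04 -1.74980829e-03 -9.99998446e-01]]
{'mtx': array([[385.311,   0.   , 319.503],
       [  0.   , 385.311, 203.567],
       [  0.   ,   0.   ,   1.   ]]), 'k1': -0.07644667473606731, 'T': array([[-0.291,  0.816, -0.5  ,  1.063],
       [ 0.957,  0.249, -0.15 ,  0.143],
       [ 0.003, -0.522, -0.853,  0.967],
       [ 0.   ,  0.   ,  0.   ,  1.   ]])}
{'mtx': array([[425.492,   0.   , 317.461],
       [  0.   , 425.492, 200.112],
       [  0.   ,   0.   ,   1.   ]]), 'k1': 0.002364437750502518, 'T': array([[ 0.943, -0.22 ,  0.248,  0.286],
       [-0.331, -0.67 ,  0.665, -0.694],
       [ 0.02 , -0.709, -0.705,  0.828],
       [ 0.   ,  0.   ,  0.   ,  1.   ]])}
{'mtx': array([[339.015,   0.   , 320.543],
       [  0.   , 339.015, 199.365],
       [  0.   ,   0.   ,   1.   ]]), 'k1': -0.07317221422678288, 'T_tool_cam': array([[-0.   , -0.952, -0.305,  0.078],
       [ 1.   , -0.001,  0.001, -0.001],
       [-0.001, -0.305,  0.952,  0.031],
       [ 0.   ,  0.   ,  0.   ,  1.   ]])}
```

View pics/scene.png

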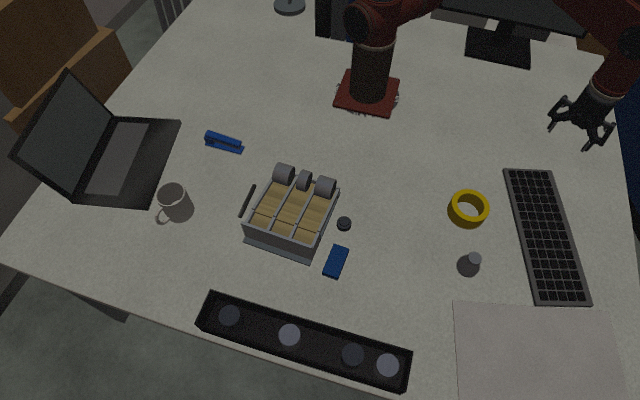

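View pics/side.png

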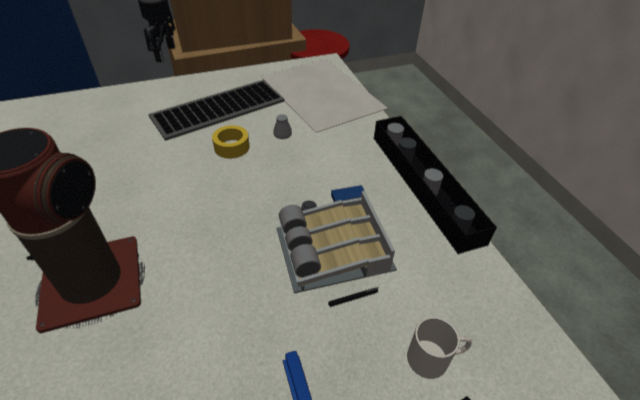

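Scene: offcuts at about (284,173), (304,180) and (326,187); the middle one looks short. Side: they are at (305,260), (298,238) and (292,217). I'll zoom in on both views.

```bash
cat > h.py <<'E'
from rig import *
import cv2,numpy as np
np.set_printoptions(precision=4,suppress=True)
def ray(n,px):
    c=calibration(n);k=c["k1"];m=c["mtx"]
    d=(np.array(px,float)-m[:2,2])/m[0,0]; u=d.copy()
    for _ in range(20): u=d/(1+k*(u@u))
    T=c["T"] if "T" in c else None
    if T is None:
        s=get_state();W=np.eye(4);W[:3,:3]=s["tcp_rot"];W[:3,3]=s["tcp_pos"];T=W@c["T_tool_cam"]
    return T[:3,3],T[:3,:3]@np.r_[u,1]
def plane(n,px,z):
    o,d=ray(n,px);return o+d*(z-o[2])/d[2]
def tri(a,pa,b,pb):
    o1,d1=ray(a,pa);o2,d2=ray(b,pb)
    t=np.linalg.lstsq(np.c_[d1,-d2],o2-o1,rcond=None)[0]
    p,q=o1+t[0]*d1,o2+t[1]*d2;return (p+q)/2,np.linalg.norm(p-q)
E
python3 - <<'E'
import cv2,numpy as np
a=cv2.imread("pics/scene.png")[155:265,230:350];b=cv2.imread("pics/side.png")[190:300,270:400]
f=lambda i,s:cv2.convertScaleAbs(cv2.resize(i,None,fx=s,fy=s,interpolation=cv2.INTER_CUBIC),alpha=1.5)
cv2.imwrite("pics/a5.png",f(a,5));cv2.imwrite("pics/b5.png",f(b,5))
E
```

```text
(no output)
```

View pics/a5.png

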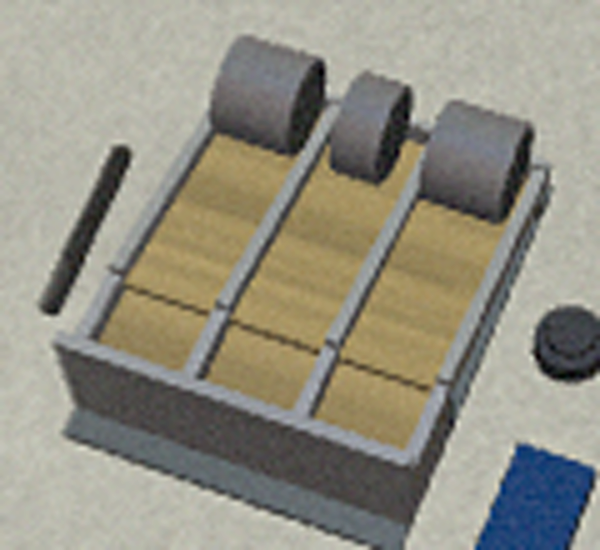

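View pics/b5.png

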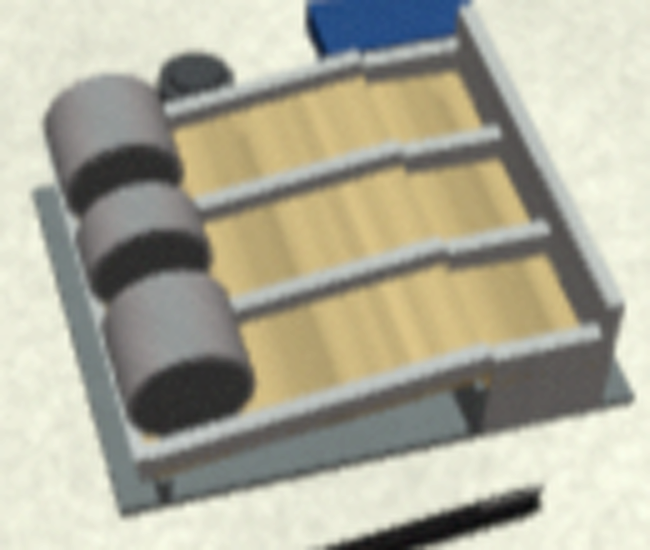

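Crop: the middle lane holds the short offcut, so the targets are the two outer lanes. The stop's top edge in the scene view runs (241.6,223) to (313,247.4). In the side view it runs (365,191) to (394.4,251).

```bash
python3 - <<'E'
from h import *
A=lambda x,y:(230+x/5-.4,155+y/5-.4)
B=lambda x,y:(270+x/5-.4,190+y/5-.4)
P={}
for n,c,px,z in [("stopL",0,(58,340),.082),("stopR",0,(415,462),.082),("crestL",0,(122,287),.052),("crestR",0,(435,387),.052),("baseNL",0,(67,435),0.),
 ("stopR",1,(478,5),.082),("stopL",1,(622,305),.082),("base lo -y",1,(122,515),0),("base hi -y",1,(632,400),0),("base lo +y",1,(35,190),0)]:
    P[n,c]=p=plane(["scene","side"][c],(A,B)[c](*px),z);print(n,c,p)
print(tri("scene",A(58,340),"side",B(622,305)),tri("scene",A(415,462),"side",B(478,5)))
for a,b in [(("stopL",0),("stopR",0)),(("stopL",1),("stopR",1)),(("crestL",0),("crestR",0)),(("base lo -y",1),("base lo +y",1)),(("base lo -y",1),("base hi -y",1))]:
    d=P[b]-P[a];print(a,b,np.linalg.norm(d),np.degrees(np.arctan2(d[1],d[0])))
E
```

```text
stopL 0 [ 0.659  -0.1919  0.082 ]
stopR 0 [0.671  0.0082 0.082 ]
crestL 0 [ 0.6041 -0.1824  0.052 ]
crestR 0 [0.6127 0.0007 0.052 ]
baseNL 0 [ 0.6759 -0.1946  0.    ]
stopR 1 [0.6759 0.0038 0.082 ]
stopL 1 [ 0.658  -0.1948  0.082 ]
base lo -y 1 [ 0.4288 -0.1767  0.    ]
base hi -y 1 [ 0.6775 -0.1932  0.    ]
base lo +y 1 [0.4438 0.0247 0.    ]
(array([ 0.6586, -0.193 ,  0.0801]), np.float64(0.001237971732722771)) (array([0.6738, 0.0063, 0.0823]), np.float64(0.006379367318083013))
('stopL', 0) ('stopR', 0) 0.2004580934085925 86.55532658019865
('stopL', 1) ('stopR', 1) 0.19940990519362267 84.86021880455529
('crestL', 0) ('crestR', 0) 0.18326102062149932 87.31585307496891
('base lo -y', 1) ('base lo +y', 1) 0.2018912281673536 85.74306035849776
('base lo -y', 1) ('base hi -y', 1) 0.24925511015579044 -3.80202593552781
```

Rack origin is about (0.561, -0.086) with yaw about -4°; the measured sizes come out at 200 x 249 mm, as they should. I'll move above the low end of the +y lane with the gripper shut and square to the rack.

>>> jog_arm:
  rows: [0,0,-7.3,0,0,0,-1,0,0,-7.3,0,0,0,-1,0,0,-7.2,0,0,0,-1,0,0,0,-0.019,-0.0563,0,-1,0,0,0,-0.019,-0.0563,0,-1,0,0,0,-0.019,-0.0563,0,-1,0,0,0,-0.019,-0.0563,0,-1,0,0,0,-0.019,-0.0563,0,-1,0,0,0,-0.019,-0.0563,0,-1,0,0,0,-0.019,-0.0563,0,-1,0,0,0,-0.019,-0.0563,0,-1,0,0,0,-0.019,-0.0563,0,-1,0,0,0,-0.019,-0.0563,0,-1,0,0,0,0,0,0,-1,0,0,0,0,0,0,-1]

```text
clock: 1.98
tcp_pos: [0.4221, -0.0119, 0.4043]
tcp_rot: [[-0.998, 0.07, -0.001], [0.07, 0.998, 0.001], [0.001, 0.001, -1.0]]
contact_force: [-0.2, 0.2, 0.6]
width: 0.002
finger_force: 0.0
```

```bash
python3 - <<'E'
from h import *
s=get_state();f=grab_frame("wrist");cv2.imwrite("pics/w1.png",cv2.convertScaleAbs(f,alpha=1.4))
print(s["clock"],s["tcp_pos"],s["tcp_rot"],s["width"])
# project expected points to wrist image for check
E
```

```text
1.975 [ 0.4221 -0.0119  0.4043] [[-0.9975  0.0705 -0.0011]
 [ 0.0705  0.9975  0.0008]
 [ 0.0011  0.0007 -1.    ]] 0.0021476933031615406
```

View pics/w1.png

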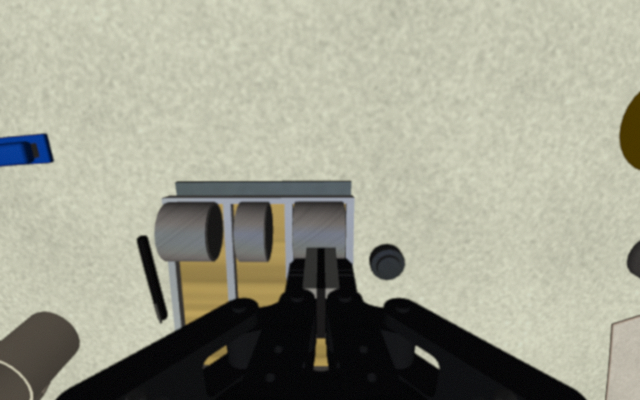

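The wrist view shows the lip edge level at row 196 (columns 163–353), so the yaw is right. The +y offcut spans columns 292–347 and starts at row 202.

```bash
python3 - <<'E'
from h import *
R=lambda p:((p[0]-.561)*.9976-(p[1]+.086)*.0698,(p[0]-.561)*.0698+(p[1]+.086)*.9976)
for px,z in [((163,197),.044),((353,196),.044),((177,181),.0),((350,181),0.),((292,232),.085),((347,232),.085),((320,202),.075),((157,232),.075),((222,232),.063)]:
    p=plane("wrist",px,z);print(px,z,p,np.array(R(p)))
E
```

```text
(163, 197) 0.044 [ 0.4345 -0.1756  0.044 ] [-0.12   -0.0983]
(353, 196) 0.044 [0.447  0.0196 0.044 ] [-0.1211  0.0974]
(177, 181) 0.0 [ 0.4288 -0.1776  0.    ] [-0.1255 -0.1006]
(350, 181) 0.0 [0.4429 0.0205 0.    ] [-0.1253  0.098 ]
(292, 232) 0.085 [ 0.4649 -0.0411  0.085 ] [-0.099   0.0381]
(347, 232) 0.085 [0.4684 0.0095 0.085 ] [-0.099   0.0888]
(320, 202) 0.075 [ 0.441  -0.0135  0.075 ] [-0.1248  0.0639]
(157, 232) 0.075 [ 0.4606 -0.1734  0.075 ] [-0.0941 -0.0942]
(222, 232) 0.063 [ 0.4695 -0.1135  0.063 ] [-0.0893 -0.0338]
```

The pose holds within 2 mm. I'll descend behind the lip and push most of the way.

>>> jog_arm:
  rows: [0,0,0,0,0,0.0587,-1,0,0,0,0,0,0.0587,-1,0,0,0,0,0,0.0587,-1,0,0,0,0,0,0,-1,0,0,0,-0.007,0,0,-1,0,0,0,-0.006,0,0,-1,0,0,0,-0.008,0,-0.001,-1,0,0,0,-0.012,0,-0.0017,-1,0,0,0,-0.012,0,-0.0017,-1,0,0,0,-0.012,0,-0.0017,-1,0,0,0,-0.012,0,-0.0017,-1,0,0,0,-0.012,0,-0.0017,-1,0,0,0,-0.012,0,-0.0017,-1,0,0,0,-0.012,0,-0.0017,-1,0,0,0,-0.012,0,-0.0017,-1,0,0,0,0,0,0,-1,0,0,0,0,0,0,-1]

```text
clock: 4.15
tcp_pos: [0.5389, -0.02, 0.243]
tcp_rot: [[-0.998, 0.069, -0.0], [0.069, 0.998, 0.0], [0.0, 0.0, -1.0]]
contact_force: [0.2, 0.9, 0.2]
width: 0.005
finger_force: 0.0
```

```bash
python3 - <<'E'
from h import *
s=get_state();f=grab_frame("side");cv2.imwrite("pics/s2.png",cv2.convertScaleAbs(cv2.resize(f[150:310,230:430],None,fx=3,fy=3),alpha=1.5))
p=s["tcp_pos"];print(s["clock"],p,(p[0]-.561)*.9976-(p[1]+.086)*.0698,s["contact_force"])
E
```

```text
4.15 [ 0.5389 -0.02    0.243 ] -0.02666832482856629 [0.1825 0.8958 0.2162]
```

View pics/s2.png

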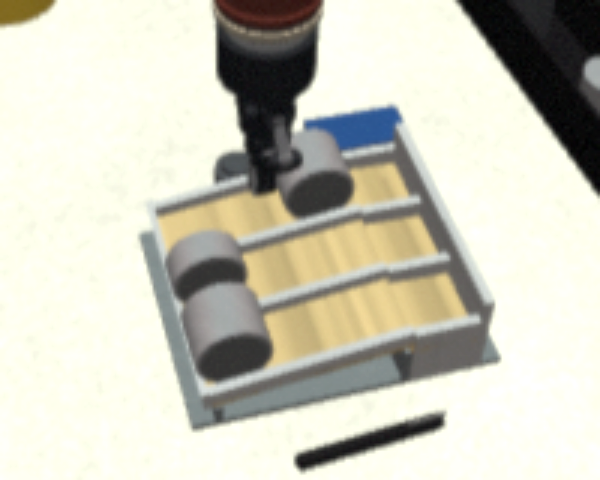

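The +y offcut sits ahead of the fingertips, square in its lane and about 38 mm short of the crest. I'll push on slowly.

>>> jog_arm:
  rows: [0,0,0,-0.006,0,-0.0008,-1,0,0,0,-0.006,0,-0.0008,-1,0,0,0,-0.006,0,-0.0008,-1,0,0,0,-0.006,0,-0.0008,-1,0,0,0,-0.005,0,-0.0007,-1,0,0,0,-0.004,0,-0.0005,-1,0,0,0,-0.004,0,0,-1,0,0,0,-0.004,0,0,-1,0,0,0,0,0,0,-1,0,0,0,0,0,0,-1,0,0,0,0,0,0,-1,0,0,0,0,0,0,-1]

```text
clock: 5.7
tcp_pos: [0.5798, -0.0229, 0.2476]
tcp_rot: [[-0.998, 0.069, -0.0], [0.069, 0.998, -0.0], [0.0, -0.0, -1.0]]
contact_force: [0.4, 0.5, -0.3]
width: 0.0
finger_force: 0.0
```

```bash
python3 - <<'E'
from h import *
s=get_state();f=grab_frame("side");cv2.imwrite("pics/s3.png",cv2.convertScaleAbs(cv2.resize(f[150:310,230:430],None,fx=3,fy=3),alpha=1.5))
p=s["tcp_pos"];print(s["clock"],p,(p[0]-.561)*.9976-(p[1]+.086)*.0698,s["contact_force"])
E
```

```text
5.7 [ 0.5798 -0.0229  0.2476] 0.014370401650625877 [ 0.3869  0.4798 -0.3126]
```

View pics/s3.png

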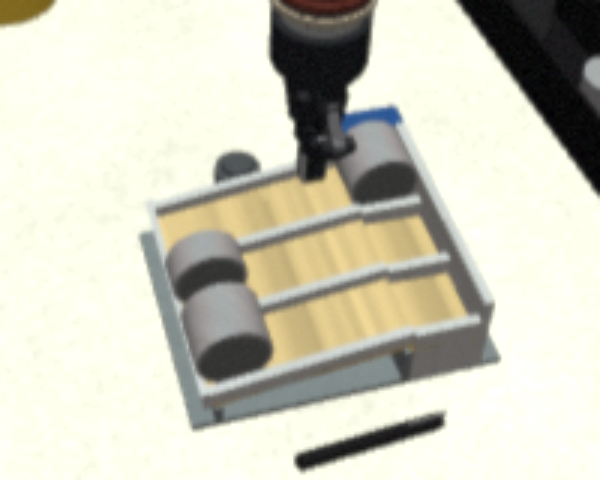

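The first offcut is in its seat against the stop. I'll retreat and repeat in the -y lane.

>>> jog_arm:
  rows: [0,0,0,0.01,0,0,-1,0,0,0,0,0,-0.06,-1,0,0,0,0,0,-0.06,-1,0,0,0,0.037,-0.032,0,-1,0,0,0,0.037,-0.032,0,-1,0,0,0,0.037,-0.032,0,-1,0,0,0,0.037,-0.032,0,-1,0,0,0,0,0,0,-1,0,0,0,0,0,0,-1]

```text
clock: 6.88
tcp_pos: [0.4133, -0.1396, 0.3678]
tcp_rot: [[-0.998, 0.07, 0.001], [0.07, 0.998, -0.0], [-0.001, -0.0, -1.0]]
contact_force: [0.2, -0.7, 0.7]
width: -0.004
finger_force: 0.0
```

```bash
python3 - <<'E'
from h import *
s=get_state()
p=s["tcp_pos"];print(s["clock"],p,(p[0]-.561)*.9976-(p[1]+.086)*.0698,(p[0]-.561)*.0698+(p[1]+.086)*.9976)
E
```

```text
6.875 [ 0.4133 -0.1396  0.3678] -0.14361530591224603 -0.06375823758447058
```

>>> jog_arm:
  rows: [0,0,0,0,0,0.0466,-1,0,0,0,0,0,0.0466,-1,0,0,0,0,0,0.0466,-1,0,0,0,0,0,0,-1,0,0,0,-0.007,0,0,-1,0,0,0,-0.006,0,0,-1,0,0,0,-0.008,0,-0.001,-1,0,0,0,-0.012,0,-0.0017,-1,0,0,0,-0.012,0,-0.0017,-1,0,0,0,-0.012,0,-0.0017,-1,0,0,0,-0.012,0,-0.0017,-1,0,0,0,-0.012,0,-0.0017,-1,0,0,0,-0.012,0,-0.0017,-1,0,0,0,-0.012,0,-0.0017,-1,0,0,0,-0.012,0,-0.0017,-1,0,0,0,0,0,0,-1,0,0,0,0,0,0,-1]

```text
clock: 9.0
tcp_pos: [0.5301, -0.1477, 0.2422]
tcp_rot: [[-0.998, 0.069, -0.0], [0.069, 0.998, 0.0], [0.0, 0.0, -1.0]]
contact_force: [1.7, -0.8, -0.1]
width: 0.001
finger_force: 0.0
```

>>> jog_arm:
  rows: [0,0,0,-0.006,0,-0.0008,-1,0,0,0,-0.006,0,-0.0008,-1,0,0,0,-0.006,0,-0.0008,-1,0,0,0,-0.006,0,-0.0008,-1,0,0,0,-0.005,0,-0.0007,-1,0,0,0,-0.004,0,-0.0005,-1,0,0,0,-0.004,0,0,-1,0,0,0,-0.004,0,0,-1,0,0,0,0,0,0,-1,0,0,0,0,0,0,-1,0,0,0,0,0,0,-1,0,0,0,0,0,0,-1,0,0,0,0.01,0,0,-1,0,0,0,0,0,-0.05,-1,0,0,0,0,0,-0.05,-1,0,0,0,0.05,0,-0.02,-1,0,0,0,0.05,0,-0.02,-1,0,0,0,0,0,0,-1,0,0,0,0,0,0,-1]

```text
clock: 11.38
tcp_pos: [0.4612, -0.143, 0.387]
tcp_rot: [[-0.998, 0.07, 0.001], [0.07, 0.998, -0.0], [-0.001, -0.0, -1.0]]
contact_force: [0.1, 0.0, 0.1]
width: 0.002
finger_force: 0.0
```

```bash
python3 - <<'E'
from h import *
s=get_state();f=grab_frame("side");cv2.imwrite("pics/s4.png",cv2.convertScaleAbs(cv2.resize(f[150:310,230:430],None,fx=3,fy=3),alpha=1.5))
print(s["clock"],s["tcp_pos"],s["contact_force"])
E
```

```text
11.375 [ 0.4612 -0.143   0.387 ] [0.0874 0.0455 0.0585]
```

View pics/s4.png

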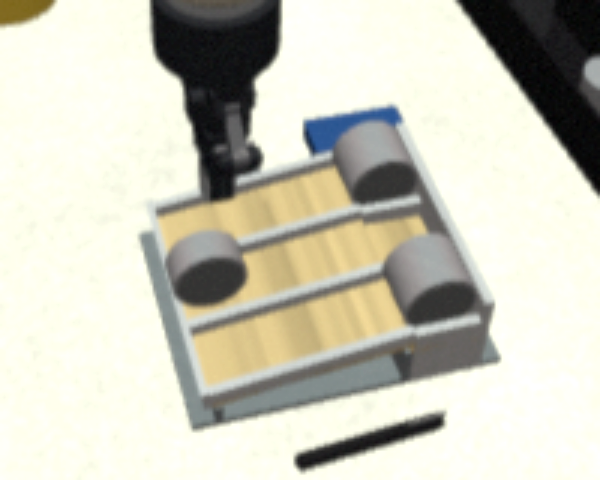

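Both long offcuts are seated at the top, at about (375,160) and (430,277). The short one is still at the low end, at (207,267), and the arm is clear.

```bash
python3 -c "
from rig import job_done;print(job_done())"
```

```text
the job is handed in; nothing more can be done
None
```

I handed the job in at about 11.4 s: the last picture shows both longer offcuts in their top seats against the stop, the short one still at the low end of the middle lane, and the arm clear of everything; the judge returned no verdict.

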